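# Load the block heater with the colour-coded milk samples

## Robot

A 6-joint arm with a two-finger parallel gripper is mounted at the origin on a cart in front of the work surface, level with it; the furniture and walls round the work are solid. World frame = base frame: x ahead of the robot, y to its left, z up, the work surface at z = 0. Lengths are in m, angles in rad, forces in N, time in s.
With the tool pointing down it reaches from about 0.375 to 0.975 m from the base axis. Payload 3.8 kg.
Tool frame: the origin (TCP) lies on the centre line of the jaws, within the pads' length; the fingertips stand 14 mm ahead of it and the grasp point (between the pads) lies 5 mm behind it (robot.tip_reach is the distance from the TCP to the fingertips, in m); z points along the fingers, y is the line along which they close (so a half turn about z gives the same grasp; the last joint's range is limited). The gripper opens to 88 mm and grips with 3 to 60 N. Pads are 18 mm wide; open, the fingers measure 123 mm over their backs; the gripper's body (75 mm by 187 mm) begins 45 mm behind the grasp point.
Start: joints at [1.285, 0.264, 1.604, -0, 1.274, -0.037], TCP at [0.166, 0.654, 0.253] pointing down, gripper open.
Joint ranges: [-2.63, 2.63], [-0.94, 2.18], [0.31, 2.57], [-1.31, 4.45], [0, 2.66], [-2.55, 2.55]. Speed limits (rad/s): [2.57, 2.57, 3.14, 3.14, 3.14, 3.14].

## Interface

Orientations are given as [roll, pitch, yaw] about the fixed x, y, z axes, in that order (R = Rz(yaw) Ry(pitch) Rx(roll)).
In Python, from bench import robot gives the robot as it stands. Calls block until the motion is done:
- robot.move_ptp(position, orientation): joint-space move of the TCP to a pose.
- robot.move_linear(position, attitude=None, speed=0.15, until_force=None): straight line of the TCP; attitude=None keeps the orientation; speed is the mean speed in m/s. With until_force (N) it stops when the force on the tool has changed by that much, and returns True; else False.
- robot.movej(angles): joint-space move.
- robot.set_gripper(opening, grasp_force=None): finger opening in m; grasp_force is the grip in N (None keeps the last); returns when the fingers have stopped.
- robot.sleep(seconds).
- robot.solve_ik(position, orientation): joint angles nearest the present ones, or None.
- robot.get_state(): the state.
- robot.read_camera(name): name is "side" or "top"; returns a dict with "frame" (420x560x3 uint8, red, green, blue), "mtx" (3x3 intrinsics, pixels), "k1" (the pictures are not rectified: a ray, as slopes to the right and down, at radius r is drawn at 1 + k1 r^2 times it, then the intrinsics apply), "camera_from_world" (4x4, takes a point from world to camera coordinates). Camera axes: x right, y down, z forward; pixel columns grow to the right and rows downward; lengths in m; the calibration is good to about 2 mm. A picture is of the moment at which its call begins. There is no depth.
A pose or a line that the arm cannot do raises robot.IKError and nothing moves.
- robot.hand_in(): hands the job in; it is judged then, once.
Trained networks look in the newest picture that a camera, given by its name, has taken for a name from the list of things; names that differ only in an ending like _2 or _b are one class to them, and where a whole thing is asked for, a point or a joint stands for the part that bears it (a point fixed in the world has none). Each returns a list of dicts, best first, with "score" (0 to 1); they miss things now and then, are a little off and sometimes report something else, mostly with a low value. They report only what shows in the picture. A call takes as long as a camera call. They do not tell look-alikes from the thing itself.
- robot.find_in(name, camera): "location" ([x, y, z] in m, in world coordinates, good to about 4 mm: the middle of the surface that is visible of it).
- robot.silhouettes(name, camera): "region" (420x560 bool, what is visible of it).
The state is a dict: "clock": time; "joint_pos": joint angles; "dq": joint speeds; "effort": joint torques, N m; "eef_pos": TCP position; "tool_rot": TCP orientation; "ft_force": force on the tool from outside, world axes, zero at the start; "moment": the same for the moment, N m; "finger_gap": finger opening in m; "gripper_force": force on a finger pad.
Only numpy, scipy, OpenCV 4.12 (cv2) and the standard library are available. Lean on these libraries where they do the work, as an engineer would, in place of code of your own. Each camera call takes 0.05 s, during which the arm holds its last target. There are 200 camera calls.

## Task

Load the block heater so that the milk samples can be warmed before analysis: set each of the two lidded sample cups and the two capped vials upright and fully down in the socket that fits it and whose ring has the colour of its lid or cap (cups in the two wide sockets, vials in the two narrow ones, blue to blue and black to black). Set them down rather than dropping them, and leave the stopwatch and the amber bottle where they are.

Things in the scene. Friction and masses are not known exactly. Their poses are not given: they have to be found in the camera images.
- blue_cup_center (a point): Loose white sample cup with a bright blue snap lid, standing upright on the worktop, 58 mm high: round, about 42 mm across at the foot, 52 mm under the lid, lid 55 mm across and 8 mm thick, 30 g. Point: its centre; z is its upward axis. Grip from above across lid and upper wall. A fixed dispenser, 330 mm high, stands behind the row of samples (x over 0.57, y from -0.32 to 0): carry things round in front of it.
- black_cup_center (a point): Loose white sample cup with a black to dark grey snap lid, standing upright on the worktop, 58 mm high: round, about 42 mm across at the foot, 52 mm under the lid, lid 55 mm across and 8 mm thick, 30 g. Point: its centre; z is its upward axis. Grip from above across lid and upper wall. A fixed dispenser, 330 mm high, stands behind the row of samples (x over 0.57, y from -0.32 to 0): carry things round in front of it.
- blue_vial_center (a point): Loose clear glass vial with milk inside and a blue screw cap, standing upright on the worktop, 48 mm high, round, 22 mm across, cap 21 mm across and 10 mm high; about 20 g. Point: its centre, 24 mm above its underside; z is its upward axis. Grip from above across cap and upper body.
- black_vial_center (a point): Loose clear glass vial with milk inside and a black screw cap, standing upright on the worktop, 48 mm high, round, 22 mm across, cap 21 mm across and 10 mm high; about 20 g. Point: its centre, 24 mm above its underside; z is its upward axis. Grip from above across cap and upper body.
- blue_cup_seat (a point): Wide socket with a blue ring, for the blue cup: centre of its floor, 12 mm below the block top. 51 mm across in the lowest 2.5 mm, then a blue funnel to 67 mm at the top, which centres a cup up to 7 mm off. z up, x and y along the sides of its 80 mm aluminium block; four blocks stand 2 x 2, 82 mm apart, in a low white heater, all fixed, block tops 62 mm above the worktop, nothing of the heater higher.
- black_cup_seat (a point): Wide socket with a black ring, for the black cup: centre of its floor, 12 mm below the block top. 51 mm across in the lowest 2.5 mm, then a black funnel to 67 mm at the top, which centres a cup up to 7 mm off. z up, x and y along the sides of its 80 mm aluminium block; four blocks stand 2 x 2, 82 mm apart, in a low white heater, all fixed, block tops 62 mm above the worktop, nothing of the heater higher.
- blue_vial_seat (a point): Narrow socket with a blue ring, for the blue vial: centre of its floor, 12 mm below the block top. 28 mm across in the lowest 2.5 mm, then a blue funnel to 41 mm at the top, which centres a vial up to 6 mm off. z up, x and y along the sides of its 80 mm aluminium block; four blocks stand 2 x 2, 82 mm apart, in a low white heater, all fixed, block tops 62 mm above the worktop, nothing of the heater higher.
- black_vial_seat (a point): Narrow socket with a black ring, for the black vial: centre of its floor, 12 mm below the block top. 28 mm across in the lowest 2.5 mm, then a black funnel to 41 mm at the top, which centres a vial up to 6 mm off. z up, x and y along the sides of its 80 mm aluminium block; four blocks stand 2 x 2, 82 mm apart, in a low white heater, all fixed, block tops 62 mm above the worktop, nothing of the heater higher.
- stopwatch_center (a point): Bystander, to be left alone: round black stopwatch lying face up on the worktop, 49 x 64 x 14 mm. This point is 7 mm above its underside, at the middle of its outline to within 8 mm.
- amber_bottle_center (a point): Bystander, to be left alone: small amber bottle with a black cap, 35 mm across and 85 mm high, standing on the worktop. This point is half-way up on its axis.
Not all that is in view belongs to the job. Leave any red or turquoise look-alike of the part that bears blue_vial_center alone.

How it is judged:
At the end, for the whole second after the job is handed in: Each cup and each vial stands in its own socket (cups wide, vials narrow; ring colour equal to lid or cap colour): axis within 10 mm of the socket's centre, resting on the socket's floor to within 4 mm, upright to within 0.15 rad, at rest (under 20 mm/s and 0.3 rad/s) and released (horizontal distance between blue_cup_center and blue_cup_seat below 0.01 m and z of blue_cup_center in the frame of blue_cup_seat between 0.024 and 0.033 m and angle between each of blue_cup_center, black_cup_center, blue_vial_center, black_vial_center's own z axis and vertical below 0.15 rad and linear speed of each of blue_cup, black_cup, blue_vial, black_vial below 0.02 m/s and angular speed of each of blue_cup, black_cup, blue_vial, black_vial below 0.3 rad/s and contact force between each of blue_cup, black_cup, blue_vial, black_vial and the fingers below 0.05 N and horizontal distance between black_cup_center and black_cup_seat below 0.01 m and z of black_cup_center in the frame of black_cup_seat between 0.024 and 0.033 m and horizontal distance between blue_vial_center and blue_vial_seat below 0.01 m and z of blue_vial_center in the frame of blue_vial_seat between 0.019 and 0.028 m and horizontal distance between black_vial_center and black_vial_seat below 0.01 m and z of black_vial_center in the frame of black_vial_seat between 0.019 and 0.028 m); the robot touches nothing.
It fails at once if the stopwatch or the amber bottle is moved more than 20 mm (distance of any of stopwatch_center, amber_bottle_center from where it was at the start of the episode above 0.02 m).
It fails at once if a cup or vial is dropped: in the air, touched by nothing, more than 40 mm above its height when seated ((contact force between blue_cup and anything else below 0.001 N and height (world z) of blue_cup_center above 0.119 m) or (contact force between black_cup and anything else below 0.001 N and height (world z) of black_cup_center above 0.119 m) or (contact force between blue_vial and anything else below 0.001 N and height (world z) of blue_vial_center above 0.114 m) or (contact force between black_vial and anything else below 0.001 N and height (world z) of black_vial_center above 0.114 m)).
It also fails if it takes over 106 s, if anything falls off the work surface, if the arm or the gripper's body presses on something with over 40 N, if the wrist force passes 120 N, or if a joint passes its speed limit or range.

## Working session

There is one attempt and no reset: what is moved stays moved. The work goes in short steps, each a Python script; the robot and the scene stay as the last script left them, time stands still between calls to the robot, and variables do not carry over. Pictures are saved under pics/ and viewed, at most 14 in all, crops included, and the job is handed in when it is done.

```bash
mkdir -p pics; ls; python3 - <<'E'
from bench import robot
import cv2,numpy as np
for c in ("top","side"):
    r=robot.read_camera(c); cv2.imwrite(f"pics/{c}0.png",r["frame"][:,:,::-1])
    print(c,np.round(r["mtx"],1).tolist(),r["k1"],np.round(r["camera_from_world"],3).tolist())
    for n in ["blue_cup_center","black_cup_center","blue_vial_center","black_vial_center","blue_cup_seat","black_cup_seat","blue_vial_seat","black_vial_seat","stopwatch_center","amber_bottle_center"]:
        print(n,[(np.round(d["location"],3).tolist(),round(d["score"],2)) for d in robot.find_in(n,c)[:4]])
print(robot.get_state())
E
```

```text
pics
top [[501.2, 0.0, 288.7], [0.0, 501.2, 206.7], [0.0, 0.0, 1.0]] -0.11032851604279535 [[-0.024, -1.0, 0.003, -0.056], [-0.998, 0.024, -0.061, 0.508], [0.061, -0.004, -0.998, 1.546], [0.0, 0.0, 0.0, 1.0]]
blue_cup_center [([0.45, -0.23, 0.056], 0.5)]
black_cup_center [([0.434, -0.147, 0.054], 0.61)]
blue_vial_center [([0.391, -0.038, 0.048], 0.63), ([0.46, -0.043, 0.047], 0.36), ([0.484, 0.019, 0.051], 0.36)]
black_vial_center [([0.472, -0.32, 0.049], 0.55)]
blue_cup_seat [([0.62, 0.15, 0.058], 0.72)]
black_cup_seat [([0.616, 0.228, 0.058], 0.75), ([0.449, -0.228, 0.056], 0.54), ([0.47, -0.317, 0.049], 0.38)]
blue_vial_seat [([0.524, 0.222, 0.062], 0.88)]
black_vial_seat [([0.538, 0.144, 0.061], 0.87)]
stopwatch_center [([0.362, -0.14, 0.012], 0.72), ([0.522, 0.223, 0.062], 0.18)]
amber_bottle_center [([0.41, -0.435, 0.057], 0.61)]
side [[384.4, 0.0, 274.6], [0.0, 384.4, 202.2], [0.0, 0.0, 1.0]] 0.010289555199374814 [[0.999, -0.042, -0.011, -0.507], [-0.037, -0.692, -0.721, -0.001], [0.023, 0.721, -0.693, 0.979], [0.0, 0.0, 0.0, 1.0]]
blue_cup_center [([0.448, -0.241, 0.058], 0.88
[... 567 characters left out ...]
409, -0.456, 0.057], 0.92)]
{'clock': 1.1, 'joint_pos': array([ 1.28511364e+00,  2.63869336e-01,  1.60400467e+00, -1.02532399e-05,
        1.27369605e+00, -3.68911522e-02]), 'dq': array([ 0.00144128,  0.00048574, -0.00021932, -0.00169042,  0.00055568,
       -0.00129673]), 'effort': array([ 3.03712586e-04, -5.02078629e+01, -3.57263911e+01,  7.31100328e-02,
        1.83898886e-02, -1.66432926e-05]), 'eef_pos': array([0.16620456, 0.65421151, 0.25272388]), 'tool_rot': array([3.14157043e+00, 1.06309850e-05, 2.89280412e+00]), 'ft_force': array([-0.15630792,  0.75478785, -0.1941563 ]), 'moment': array([-0.00296885,  0.01189306,  0.03006842]), 'gripper_force': 0.0, 'finger_gap': 0.0880717598043625}
```

View pics/top0.png

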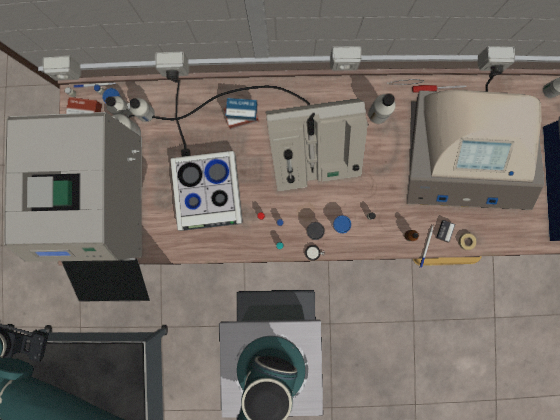

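View pics/side0.png

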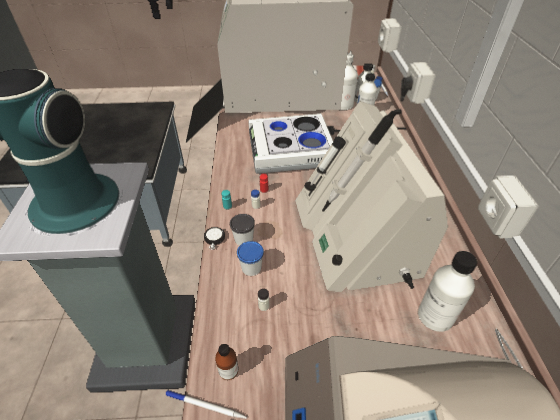

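Top view: blue vial (280,223) lies between the red (261,216) and turquoise (280,246) look-alikes. The black cup is at (315,231), the blue cup at (342,224) and the black vial at (372,216). Sockets: black wide (190,174), blue wide (217,171), blue narrow (193,201) and black narrow (220,199). I'll refine these with my own pixel geometry.

```bash
cat > h.py <<'E'
from bench import robot
import cv2,numpy as np
def p2w(r,uv,z):
    K=r["mtx"];T=r["camera_from_world"]
    n=cv2.undistortPoints(np.array([[uv]],float),K,np.array([r["k1"],0,0,0]))[0,0]
    R=T[:3,:3];c=-R.T@T[:3,3];d=R.T@np.array([n[0],n[1],1]);return (c+d*(z-c[2])/d[2])
def w2p(r,X):
    T=r["camera_from_world"]
    return cv2.projectPoints(np.array([X],float),cv2.Rodrigues(T[:3,:3])[0],T[:3,3],r["mtx"],np.array([r["k1"],0,0,0]))[0][0,0]
def blob(r,uv,colour,rad):
    f=r["frame"].astype(int);R,G,B=f[...,0],f[...,1],f[...,2]
    m=(B>R+40)&(B>60) if colour=="blue" else (f.max(2)<75)
    w=np.zeros(m.shape,np.uint8);cv2.circle(w,tuple(int(round(v)) for v in uv),rad,1,-1)
    n,l,s,c=cv2.connectedComponentsWithStats((m&(w>0)).astype(np.uint8))
    i=1+np.argmax(s[1:,4]);x,y,ww,hh,a=s[i]
    return c[i],(x+ww/2-.5,y+hh/2-.5),(ww,hh,a)
E
python3 - <<'E'
from h import *
r=robot.read_camera("top");print(robot.find_in("blue_cup_center","top")[0]["location"])
for n,uv,c,rad,z in [("bcup",(342,224),"blue",14,.058),("kcup",(315,231),"black",13,.058),("bvial",(280,223),"blue",7,.048),("kvial",(372,216),"black",7,.048),
 ("bcs",(217,171),"blue",17,.062),("kcs",(190,174),"black",17,.062),("bvs",(193,201),"blue",12,.062),("kvs",(220,199),"black",12,.062)]:
    b=blob(r,uv,c,rad);print(n,[np.round(p2w(r,q,z),4)[:2] for q in b[:2]],b[2],np.round(b[1]))
f=r["frame"]
a=cv2.resize(f[140:240,165:265],(600,600),interpolation=cv2.INTER_CUBIC);cv2.imwrite("pics/c1.png",a[:,:,::-1])
a=cv2.resize(f[195:260,250:385],(800,385),interpolation=cv2.INTER_CUBIC);cv2.imwrite("pics/c2.png",a[:,:,::-1])
E
```

```text
[0.541, 0.1433, 0.0593]
bcup [array([ 0.4476, -0.2274]), array([ 0.4474, -0.2276])] (np.int32(17), np.int32(17), np.int32(242)) [342. 224.]
kcup [array([ 0.4301, -0.1453]), array([ 0.4298, -0.1437])] (np.int32(18), np.int32(18), np.int32(235)) [314. 230.]
bvial [array([ 0.4587, -0.0384]), array([ 0.4584, -0.0383])] (np.int32(6), np.int32(7), np.int32(29)) [280. 222.]
kvial [array([ 0.4715, -0.319 ]), array([ 0.4714, -0.3184])] (np.int32(9), np.int32(6), np.int32(39)) [371. 216.]
bcs [array([0.6197, 0.1523]), array([0.6176, 0.1512])] (np.int32(25), np.int32(25), np.int32(273)) [216. 171.]
kcs [array([0.6109, 0.2336]), array([0.6106, 0.2325])] (np.int32(24), np.int32(25), np.int32(286)) [190. 174.]
bvs [array([0.5291, 0.2261]), array([0.5278, 0.2242])] (np.int32(16), np.int32(17), np.int32(148)) [192. 201.]
kvs [array([0.5359, 0.1437]), array([0.5365, 0.1432])] (np.int32(17), np.int32(16), np.int32(155)) [219. 198.]
```

View pics/c1.png

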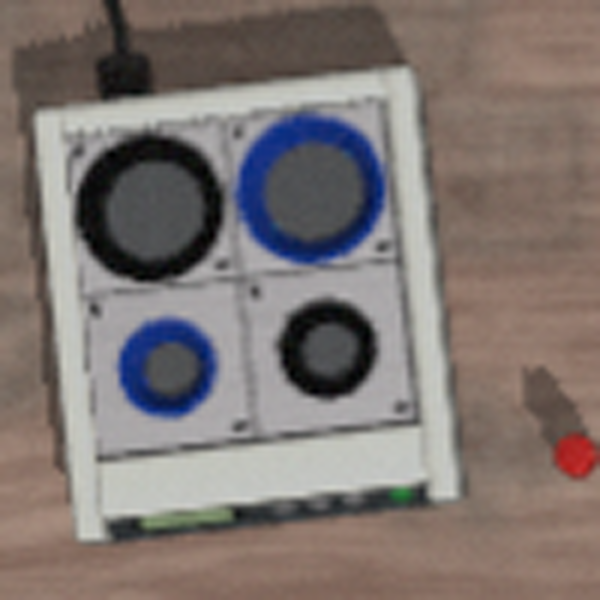

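View pics/c2.png

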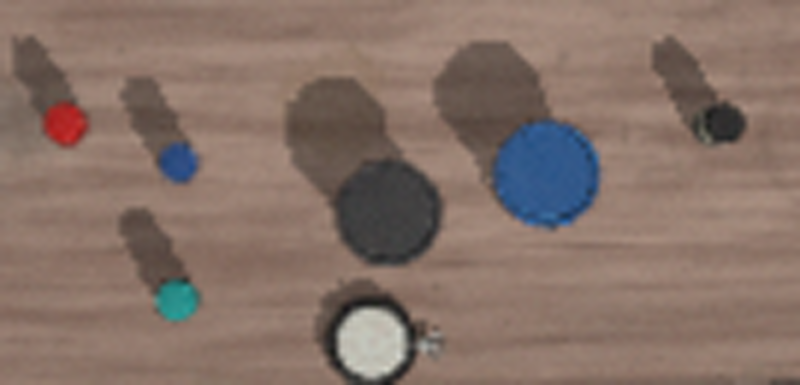

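The wide and narrow sockets sit on an 82 mm grid turned about 5°, as they should. The small parts also match the picture, although the black vial's shadow biased its blob, so I'll use crop (723,123). Before swinging the arm I need the height of the black panel at top (105,280), which is in the way.

```bash
python3 - <<'E'
from h import *
t=robot.read_camera("top");s=robot.read_camera("side")
for uv in [(149,300),(137,262),(142,150),(108,118)]:
    for z in (0,.1,.2,.3,.4):
        X=p2w(t,uv,z);print(uv,z,X.round(3)[:2],w2p(s,X).round())
print(p2w(t,(371.5,215.3),.048).round(4),p2w(t,(314.8,230.3),.058).round(4))
a=cv2.resize(s["frame"][0:170,130:400],(800,504),interpolation=cv2.INTER_CUBIC);cv2.imwrite("pics/c3.png",a[:,:,::-1])
E
```

```text
(149, 300) 0 [0.224 0.379] [183. 119.]
(149, 300) 0.1 [0.235 0.351] [180.  95.]
(149, 300) 0.2 [0.247 0.323] [176.  67.]
(149, 300) 0.3 [0.259 0.295] [172.  35.]
(149, 300) 0.4 [0.271 0.267] [167.  -5.]
(137, 262) 0 [0.344 0.416] [220. 112.]
(137, 262) 0.1 [0.348 0.386] [218.  89.]
(137, 262) 0.2 [0.352 0.355] [214.  62.]
(137, 262) 0.3 [0.356 0.325] [211.  29.]
(137, 262) 0.4 [0.361 0.295] [206.  -9.]
(142, 150) 0 [0.7   0.398] [327. 112.]
(142, 150) 0.1 [0.682 0.369] [325.  88.]
(142, 150) 0.2 [0.664 0.339] [323.  61.]
(142, 150) 0.3 [0.645 0.31 ] [321.  28.]
(142, 150) 0.4 [0.627 0.281] [318. -10.]
(108, 118) 0 [0.809 0.511] [353.  94.]
(108, 118) 0.1 [0.784 0.474] [352.  72.]
(108, 118) 0.2 [0.758 0.438] [350.  46.]
(108, 118) 0.3 [0.733 0.402] [348.  15.]
(108, 118) 0.4 [0.708 0.365] [345. -21.]
[ 0.472 -0.32   0.048] [ 0.4304 -0.1446  0.058 ]
```

View pics/c3.png

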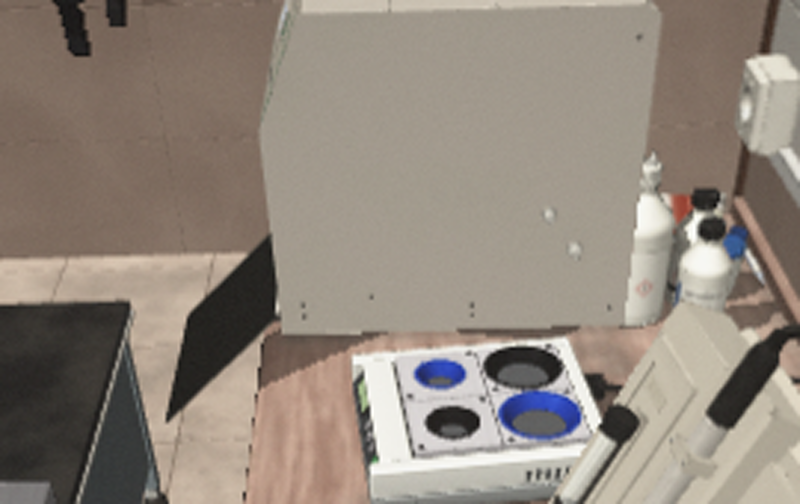

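The panel hangs below bench level, since its near corner is only consistent with z<0. The instrument only begins at about x>0.35, y>0.37. I'll retract inward first, then do the blue vial.

```bash
cat > job.py <<'E'
from h import *
P=np.pi
SEAT=dict(bcup=(.618,.1518),kcup=(.6105,.2328),bvial=(.5285,.2248),kvial=(.5363,.1436))
OBJ=dict(bcup=(.4475,-.2275),kcup=(.430,-.1448),bvial=(.4585,-.0384),kvial=(.472,-.320))
YAW=dict(bcup=P/2,kcup=P/2,bvial=P/4,kvial=P/9)
VIA=(.43,.09)
def L(xy,z,v=.3,**k): return robot.move_linear([*xy,z],speed=v,**k)
def pick(n):
    cup="cup" in n; h=.047 if cup else .034; yaw=YAW[n]; o=OBJ[n]
    # of the two equivalent yaws take the one with the smaller wrist angle
    c=[(abs(q[5]),y) for y in (yaw,yaw-P) for q in [robot.solve_ik([*o,.2],[P,0,y])] if q is not None]
    yaw=min(c)[1]
    robot.set_gripper(.074 if cup else .042)
    robot.move_ptp([*VIA,.26],[P,0,yaw]) if o[1]>-.1 else None
    robot.move_ptp([*o,.20],[P,0,yaw])
    L(o,h+.05,.2); L(o,h,.08)
    robot.set_gripper(0.0,12)
    L(o,.22,.2)
    s=robot.get_state();print(n,"gap",s["finger_gap"],"F",s["gripper_force"],"t",s["clock"])
def place(n):
    h=.047 if "cup" in n else .034; t=SEAT[n]
    L((.44,OBJ[n][1]),.22); L(VIA,.22); L(t,.22)
    L(t,.05+h+.015,.2)
    print("touch",L(t,.05+h-.003,.03,until_force=3))
    s=robot.get_state();print(n,"gap",s["finger_gap"],"z-bottom",s["eef_pos"][2]-h,"t",s["clock"])
def release(n):
    s=robot.get_state();t=SEAT[n]
    robot.set_gripper(s["finger_gap"]+.016); L(t,.2,.15)
    L(VIA,.22)
    print("t",robot.get_state()["clock"])
E
python3 - <<'E'
from job import *
L((.24,.36),.27); L((.43,.09),.26)
pick("bvial"); place("bvial"); 
for c in("side","top"):
    r=robot.read_camera(c)
    u=w2p(r,[*SEAT["bvial"],.07]).astype(int);k=60
    f=r["frame"][max(u[1]-k,0):u[1]+k,u[0]-k:u[0]+k];cv2.imwrite(f"pics/p1{c}.png",cv2.resize(f,(480,480),interpolation=cv2.INTER_CUBIC)[:,:,::-1])
E
```

```text
bvial gap 0.021487192488226437 F 11.990305079243626 t 10.0167
touch True
bvial gap 0.021468622222737505 z-bottom 0.04990114927994628 t 12.8333
```

View pics/p1side.png

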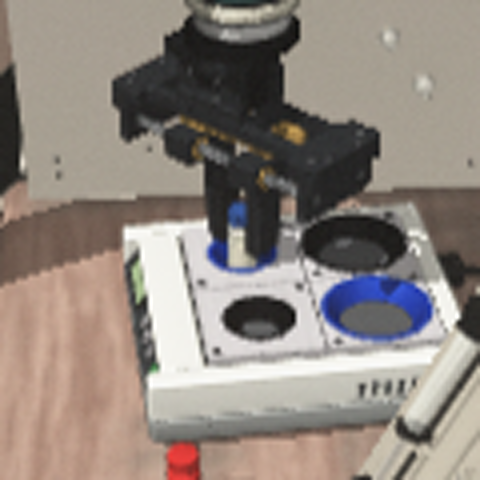

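Side view: the blue vial is seated in the blue narrow funnel, and contact came at the right depth (bottom at 0.0499). I'll release it and carry on, rotating the wrist only at the via point.

```bash
sed -i 's/    robot.move_ptp(\[\*VIA,.26\].*/    robot.move_ptp([*VIA,.22],[P,0,yaw]); L((.43,o[1]),.2)/; s/    robot.move_ptp(\[\*o,.20\],\[P,0,yaw\])/    L(o,.2)/' job.py
python3 - <<'E'
from job import *
release("bvial"); pick("kcup"); place("kcup")
for c in("side",):
    r=robot.read_camera(c);cv2.imwrite(f"pics/p2{c}.png",r["frame"][:,:,::-1])
E
```

```text
t 15.0
kcup gap 0.0518819876267442 F 12.501795498319552 t 20.575
touch True
kcup gap 0.05164416448183697 z-bottom 0.04981635308211699 t 23.8833
```

View pics/p2side.png

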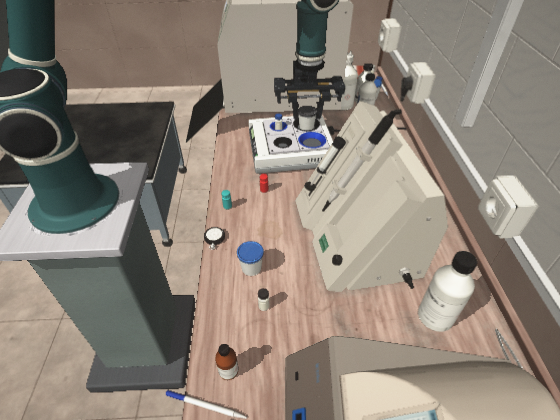

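Side view: the black cup is in the black wide socket at (307,118), touching at the right depth, and the blue vial is standing at (278,122). I'll release it and continue with the blue cup.

```bash
python3 - <<'E'
from job import *
release("kcup"); pick("bcup"); place("bcup"); release("bcup"); pick("kvial"); place("kvial"); release("kvial")
L((.43,-.1),.25)
a=[]
for c in("side","top"):
    r=robot.read_camera(c);
    u=w2p(r,[.573,.188,.08]).astype(int);k=55
    a.append(cv2.resize(r["frame"][u[1]-k:u[1]+k,u[0]-k:u[0]+k],(400,400),interpolation=cv2.INTER_CUBIC))
cv2.imwrite("pics/p3.png",np.hstack(a)[:,:,::-1])
for n,uv,c,z in [("bcup",0,"blue",.108),("kcup",0,"black",.108),("bvial",0,"blue",.098),("kvial",0,"black",.098)]:
    b=blob(r,w2p(r,[*SEAT[n],z]),c,10 if "cup" in n else 5);print(n,p2w(r,b[0],z).round(4),SEAT[n],b[2])
E
```

```text
t 26.125
bcup gap 0.05236710126479419 F 12.655178482829754 t 31.0583
touch True
bcup gap 0.052135174076897654 z-bottom 0.04980884262244191 t 34.5333
t 36.6167
kvial gap 0.02122421601132784 F 11.956485815317137 t 43.1417
touch True
kvial gap 0.020957610765980843 z-bottom 0.049858460860350964 t 46.7417
t 48.65
bcup [0.6175 0.1505 0.108 ] (0.618, 0.1518) (np.int32(19), np.int32(20), np.int32(289))
kcup [0.6093 0.2321 0.108 ] (0.6105, 0.2328) (np.int32(20), np.int32(20), np.int32(289))
bvial [0.5294 0.228  0.098 ] (0.5285, 0.2248) (np.int32(9), np.int32(11), np.int32(59))
kvial [0.5369 0.146  0.098 ] (0.5363, 0.1436) (np.int32(10), np.int32(11), np.int32(65))
```

View pics/p3.png

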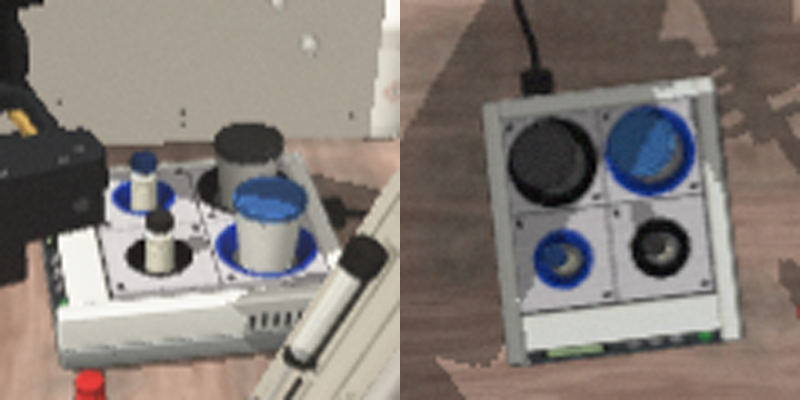

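Side and top views: all four stand upright in their matching sockets. The cups are at (248,165) and (270,220), the vials at (145,185) and (158,240). The lid centres are within about 3 mm of the seats, so I'm handing in.

```bash
python3 -c "
from bench import robot
print(robot.get_state()['clock'],robot.hand_in())"
```

```text
the job is handed in; nothing more can be done
49.5417 None
```

I handed the job in at 49.5 s: both cups and both vials stand upright and released in their colour-matched sockets, each touching down within about 0.2 mm of floor height, and the stopwatch and amber bottle were not touched; the judge gave no verdict.

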